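# Clamp a valve stem and hold the inspection mirror on its red mark

## Robot

A 6-joint arm with a two-finger parallel gripper is mounted at the origin on the work surface. World frame = base frame: x ahead of the robot, y to its left, z up, the work surface at z = 0. Lengths are in mm, angles in rad, forces in N, time in s.
With the tool pointing down it reaches from about 275 to 1000 mm from the base axis. Payload 8.4 kg.
Tool frame: the origin (TCP) lies midway between the tips of the shut fingers; the grasp point (between the pads) lies 19 mm behind it; z points along the fingers, y is the line along which they close (so a half turn about z gives the same grasp; the last joint's range is limited). The gripper opens to 85 mm and grips with 20 to 120 N. Pads are 22 mm wide; open, the fingers measure 114 mm over their backs; the gripper's body (76 mm by 85 mm) begins 54 mm behind the grasp point. The pads swing forward as they close: fully open they stand 13 mm farther back than shut.
Start: joints at [-1.324, 0.353, 1.633, -0, 1.155, -0.002], TCP at [153.899, -605.758, 231.281] pointing down, gripper open.
Joint ranges: [-2.63, 2.63], [-0.92, 2.1], [0.06, 2.66], [-1.3, 4.44], [0, 2.69], [-3.02, 3.02]. Speed limits (rad/s): [2.22, 2.22, 2.79, 3.14, 3.14, 3.14].

## Interface

Orientations are given as [roll, pitch, yaw] about the fixed x, y, z axes, in that order (R = Rz(yaw) Ry(pitch) Rx(roll)).
In Python, from rig import monitor, imaging, r gives the robot as it stands.
- The arm moves only by the tool drive_tool, never from a script. Its argument "plan" is a list of rows, each an object of numbers: "x", "y", "z": the shift along the tool's x, y, z in units of 50 mm (1.0 is 50 mm); "ax", "ay", "az": the turn, a rotation vector about the tool's x, y, z in units of 6 degrees (1.0 is 6 degrees); "hand": the finger opening in mm, from 0 to 85.4. In form: [{"x": .., "y": .., "z": .., "ax": .., "ay": .., "az": .., "hand": ..}, ...]. A call has 1 to 8 rows; each row is the pose to reach, as a shift and turn from the pose commanded when the call began, along the tool's axes at that moment; what a row does not reach only later rows make up. A row lasts 1/10 s, in which the tool goes at most 50 mm and 8.59 degrees, less where a joint would pass 70% of its speed; a pose out of reach is approached as far as the arm can. A call with a gripper value outside its range is refused whole. The fingers move at their own pace and stop on an object; "grip_force" is the grip in N (left out, the last holds). Time passes only in rows, so rows that repeat a pose let the fingers close. It gives the time, the measured TCP pose, the force, the opening and the grip force at its end, in the units of the state.
- monitor.sense(): the state, without advancing time (a new reading comes with each control period).
- imaging.grab_frame(name): name is "side" or "top"; returns the picture (420x560x3 uint8, red, green, blue); there is no depth.
- imaging.camera_info(name): a dict with "mtx" (3x3 intrinsics, pixels), "R" (3x3) and "t" (3): a world point X has camera coordinates R X + t. Camera axes: x right, y down, z forward; pixel columns grow to the right and rows downward; lengths in mm; the calibration is good to about 2 mm. A picture is of the moment at which its call begins. camera_info takes no time and is no camera call.
- r.sign_off(): hands the job in; it is judged then, once.
The state is a dict: "clock": time; "qpos": joint angles; "qvel": joint speeds; "joint_efforts": joint torques, N m; "eef_pos": TCP position; "tcp_rot": TCP orientation; "contact_force": force on the tool from outside, world axes, zero at the start; "wrist_torque": the same for the moment, N m; "opening": opening from 0.0 (shut) to 1.0 (fully open); "grasp_force": force on a finger pad.
Only numpy, scipy, OpenCV 4.12 (cv2) and the standard library are available. Lean on these libraries where they do the work, as an engineer would, in place of code of your own. Each camera call takes 0.05 s, during which the arm holds its last target. There are 200 camera calls.

## Task

On the tap assembly bench, turn the steel sleeve of the small chuck clockwise (seen from above) until it comes to its stop and the three jaws grip the brass valve stem, which stays standing in the chuck. Then turn the spring-loaded inspection mirror by its yellow handle until the camera on its arm sees the stem's red mark in the middle of the mirror, and finish while still holding the handle at that angle: let go and the mirror springs back. Leave the chrome tap body, parts bin, screwdriver and cup where they are.

Things in the scene. Friction and masses are not known exactly. Their poses are not given: they have to be found in the camera images.
- chuck: Fixture chuck, fixed to the bench: dark steel base disc 92 mm across and 12 mm high. Origin: centre of its underside, on the chuck's upright axis. The stem stands on the chuck's inner floor, 40 mm above the bench. The chuck stands 140 to 240 mm from the mirror's axis; its place differs each time.
- sleeve_grip (a point): Centre of the round fluted steel sleeve of the chuck, on its axis, 47 mm above the bench, at the height to grip. The sleeve is 56 mm in diameter and spans heights 20 to 62 mm; the jaws stick out to 68 mm and the stem inside to 91 mm. It is gripped across its diameter from above, in any direction, with the stem between the fingers.
- sleeve (a joint): Angle of the sleeve (rad), growing CLOCKWISE seen from above, from its start (0 to 0.15) to a stop at 1.45. The three jaws move in 2.24 mm per rad; they touch the stem at about 1.12 and grip it with over 1 N each from about 1.28 up to the stop. Friction 0.2 N m; it stays where it is left.
- jaw_a: One of three coupled steel jaws inside the sleeve, 120 degrees apart, 7 mm wide, spanning heights 42 to 68 mm. They slide in towards the axis as the sleeve turns. Origin: on the chuck's axis at bench height when open; it moves with the jaw.
- jaw_b: Second jaw, as jaw_a.
- jaw_c: Third jaw, as jaw_a.
- stem: Loose brass valve stem, 16 mm in diameter, standing upright in the chuck with about 2 mm of play until it is clamped; 51 mm tall; its top 18 mm is a red collar (the mark) 22 mm in diameter. About 60 g. Origin: centre of its underside; z is its axis.
- mark (a point): Centre of the red mark on the stem, 42 mm above the stem's underside, so about 82 mm above the bench.
- unit: Fixed inspection unit: grey foot disc 84 mm across with the mirror's post, and an arm with a black box camera (60 x 46 x 50 mm, orange tab on top, top at 112 mm). Origin: at bench height on the mirror's upright axis. Lens 170 mm from it at bearing -60 degrees in the unit's frame (bearings counterclockwise from above, from the unit's x). Place and yaw differ each time.
- lens (a point): Centre of the camera's lens, 85 mm above the bench, facing the mirror's axis.
- mirror: The mirror with its handle, turning about an upright axis; origin on that axis at bench height, x its normal (out of the silvered face). It rests at bearing +35 degrees in the unit's frame and turns up to 1.5 rad CLOCKWISE from above; a spring (0.0125 N m, plus 0.05 per rad) turns it back. Right (0.7 to 1.2 rad) when, from above, x halves the angle between the directions to lens and mark.
- mirror_handle (a point): Where to pinch the yellow handle from above, on the turning axis, 150 mm above the bench. The handle is 12 mm thick along the mirror's normal, 36 mm wide along the mirror, and spans heights 126 to 166 mm. The mirror below it is 60 mm wide and spans heights 52 to 120 mm; its silvered face is 52 x 60 mm.
- sight (a point): Imaginary point at the middle of the mirror, 85 mm above the bench; its x axis is the camera's line of sight after reflection in the mirror as it now stands (it turns twice as far as the mirror). Readable while the handle is held. When this axis passes through the red mark, the camera sees the mark in the middle of the mirror.
- tap_body: Bystander: chrome tap body, a cone 52 mm across and 52 mm tall. Origin under its centre.
- parts_bin: Bystander: open yellow bin 130 x 100 x 50 mm. Origin under its centre.
- driver: Bystander: screwdriver lying on the bench.
- seal_cup: Bystander: white plastic cup, 64 mm across and 50 mm tall. Origin under its centre.

How it is judged:
By the outcome, as a careful person would: the job done as asked, in the order asked, and still so for the second after the job is handed in, while the arm keeps its last pose, push and grip.
It also fails if it takes over 40 s, if anything falls off the work surface, if the arm or the gripper's body presses on something with over 40 N, if the wrist force passes 120 N, or if a joint passes its speed limit or range.

## Working session

There is one attempt and no reset: what is moved stays moved. The work goes in short steps, Python scripts to look and compute and a tool call to move; the robot and the scene stay as the last step left them, time stands still between calls to the robot, and variables do not carry over. Pictures are saved under pics/ and viewed, at most 10 in all, crops included, and the job is handed in when it is done.

Besides the shell and the picture viewer there is one more tool, called after "Emit:" by a JSON object that holds its "op" and its "data". drive_tool: Moves the arm, as the interface text tells. Its arguments: {"type":"object","properties":{"plan":{"type":"array","items":{"type":"object","properties":{"x":{"type":"number"},"y":{"type":"number"},"z":{"type":"number"},"ax":{"type":"number"},"ay":{"type":"number"},"az":{"type":"number"},"hand":{"type":"number"}}}},"grip_force":{"type":"number"}},"required":["plan"]}

```bash
mkdir -p pics; python3 - <<'E'
from rig import monitor, imaging, r
import cv2,numpy as np
for n in("top","side"):
    f=imaging.grab_frame(n); np.save(f"pics/{n}0.npy",f); cv2.imwrite(f"pics/{n}0.png",cv2.resize(f[:,:,::-1],(784,588)))
    i=imaging.camera_info(n); print(n,np.round(i["mtx"],1).tolist(),np.round(i["R"],3).tolist(),np.round(i["t"],1))
print(monitor.sense())
E
```

```text
top [[387.5, 0.0, 282.0], [0.0, 387.5, 206.2], [0.0, 0.0, 1.0]] [[0.011, -1.0, -0.007], [-0.994, -0.01, -0.113], [0.113, 0.009, -0.994]] [ -49.   472.1 1171.8]
side [[463.6, 0.0, 285.9], [0.0, 463.6, 203.7], [0.0, 0.0, 1.0]] [[-0.737, -0.676, 0.014], [-0.505, 0.536, -0.677], [0.45, -0.506, -0.736]] [ 316.8  348.3 1193.1]
{'clock': 0.1, 'qpos': array([-1.32439919e+00,  3.53602425e-01,  1.63404464e+00, -3.58093150e-05,
        1.15518864e+00, -2.35409048e-03]), 'qvel': array([-0.00037607, -0.00245027, -0.00083918, -0.0016152 , -0.00053942,
       -0.00065118]), 'joint_efforts': array([-5.46566716e-04, -6.06356478e+01, -3.42819965e+01,  1.35891571e-05,
        4.13124319e-03, -5.76575886e-06]), 'eef_pos': array([ 153.78658116, -605.35509795,  230.62852099]), 'tcp_rot': array([-3.14034953e+00,  2.98165726e-05,  2.48765719e-01]), 'contact_force': array([-0.41413944,  0.50942728, -0.67119577]), 'wrist_torque': array([-0.05506714,  0.001607  ,  0.01133251]), 'grasp_force': 0.0, 'opening': 0.9986857838388735}
```

View pics/top0.png

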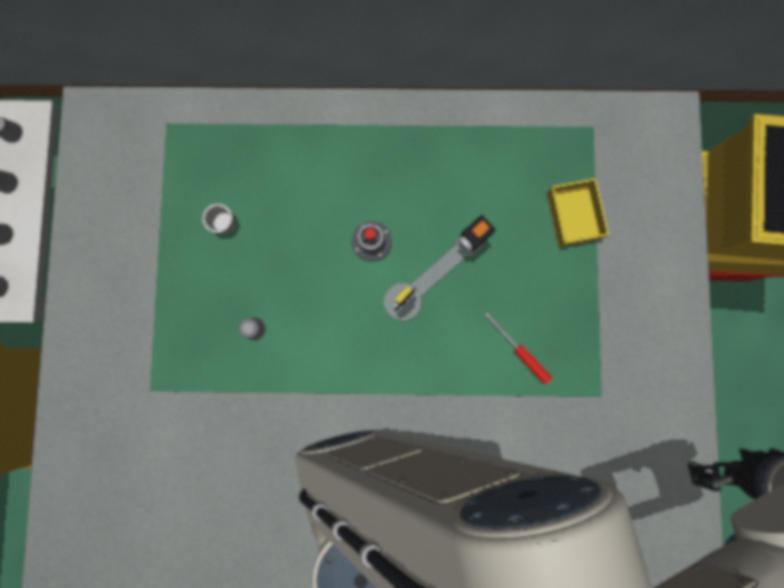

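View pics/side0.png

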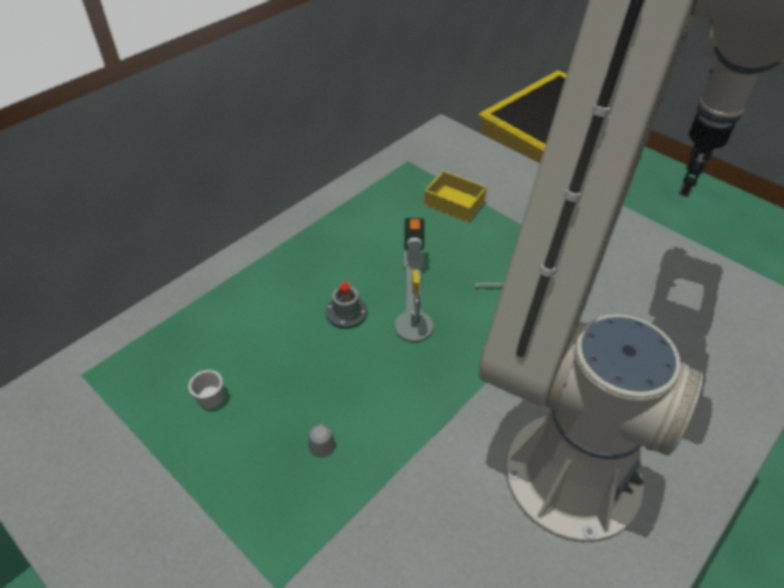

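The top view (784 px scale) shows the red mark at (370,235), the yellow handle at (404,296), the unit foot at (402,301) and the orange tab at (481,229). In the side view the mark is at (345,288), the handle at (416,283) and the tab at (415,224).

```bash
cat > h.py <<'E'
import numpy as np,cv2
from rig import monitor, imaging, r
C={n:{k:np.array(v,float) for k,v in imaging.camera_info(n).items() if k in("mtx","R","t")} for n in("top","side")}
def ray(n,p):
    c=C[n]; d=c["R"].T@np.linalg.solve(c["mtx"],[p[0],p[1],1.]); return -c["R"].T@c["t"],d/np.linalg.norm(d)
def plane(n,p,z):
    o,d=ray(n,p); return o+d*(z-o[2])/d[2]
def tri(a,b):
    P=[C[n]["mtx"]@np.c_[C[n]["R"],C[n]["t"]] for n in("top","side")]
    X=cv2.triangulatePoints(P[0],P[1],np.array(a,float),np.array(b,float))[:,0]; return X[:3]/X[3]
def proj(n,X):
    c=C[n]; q=c["mtx"]@(c["R"]@np.array(X,float)+c["t"]); return q[:2]/q[2]
HUE={"red":(0,6),"orange":(7,16),"yellow":(22,33)}
def blob(f,col,c,w=14,smin=130,vmin=90):
    x,y=int(c[0]),int(c[1]); s=cv2.cvtColor(f,cv2.COLOR_RGB2HSV)[y-w:y+w,x-w:x+w]
    lo,hi=HUE[col]; m=((s[...,0]>=lo)&(s[...,0]<=hi)|((col=="red")&(s[...,0]>172)))&(s[...,1]>smin)&(s[...,2]>vmin)
    ys,xs=np.nonzero(m); pts=np.c_[xs,ys]+[x-w,y-w]
    return pts.astype(float)
E
python3 - <<'E'
from h import *
t,s=np.load("pics/top0.npy"),np.load("pics/side0.npy")
P={}
for col,a,b in(("red",(370,235),(345,288)),("yellow",(404,296),(416,283)),("orange",(481,229),(415,224))):
    pa,pb=blob(t,col,np.array(a)/1.4),blob(s,col,np.array(b)/1.4)
    ca,cb=pa.mean(0),pb.mean(0); X=tri(ca,cb); P[col]=X
    print(col,len(pa),len(pb),ca,cb,X.round(1),(proj("top",X)-ca).round(2),(proj("side",X)-cb).round(2))
    for z in(91,112,150,166): print("   z",z,plane("top",ca,z).round(1)[:2],plane("side",cb,z).round(1)[:2])
    if col=="yellow":
        q=np.array([plane("top",p,160)[:2] for p in pa]); l=cv2.fitLine(q.astype(np.float32),2,0,.01,.01).ravel(); print("handle dir",np.degrees(np.arctan2(l[1],l[0])),np.ptp((q-q.mean(0))@l[:2]))
a=P["orange"]-P["yellow"]; print("lens bearing",np.degrees(np.arctan2(a[1],a[0])),np.hypot(*a[:2]))
a=P["red"]-P["yellow"]; print("mark bearing",np.degrees(np.arctan2(a[1],a[0])),np.hypot(*a[:2]))
E
```

```text
red 51 34 [263.8627451  166.76470588] [246.         204.73529412] [583.9  10.8  83.1] [-0.02 -0.02] [0.02 0.  ]
   z 91 [582.1  10.3] [578.5  15.6]
   z 112 [577.6   9.1] [564.   28.3]
   z 150 [569.3   7. ] [537.6  51.2]
   z 166 [565.8   6. ] [526.5  60.9]
yellow 54 43 [287.96296296 210.96296296] [296.58139535 198.        ] [446.2 -60.7 157.3] [-0.37 -0.54] [0.44 0.07]
   z 91 [451.4 -62.2] [ 487.3 -108.2]
   z 112 [449.3 -62.1] [474.6 -92.9]
   z 150 [445.4 -61.8] [451.6 -65.4]
   z 166 [443.8 -61.7] [442.  -53.8]
handle dir -39.61934 31.678123562046157
orange 104 56 [342.94230769 163.01923077] [295.66071429 159.85714286] [ 592.2 -221.1  106.5] [-0.03 -0.04] [0.03 0.  ]
   z 91 [ 595.6 -223.5] [ 603.4 -234.2]
   z 112 [ 590.8 -220.4] [ 588.3 -216.4]
   z 150 [ 582.1 -214.7] [ 561.  -184.1]
   z 166 [ 578.4 -212.3] [ 549.5 -170.5]
lens bearing -47.6928402331209 216.924498347095
mark bearing 27.44950758021179 155.2221547362023
```

Emit:
{"op": "drive_tool", "data": {"plan": [{"x": 11.36, "y": -9.82, "az": -12.6, "hand": 85}, {"x": 11.36, "y": -9.82, "az": -12.6, "hand": 85}, {"x": 11.36, "y": -9.82, "az": -12.6, "hand": 85}, {"x": 11.36, "y": -9.82, "az": -12.6, "hand": 85}, {"x": 11.36, "y": -9.82, "az": -12.6, "hand": 85}, {"x": 11.36, "y": -9.82, "az": -12.6, "hand": 85}, {"x": 11.36, "y": -9.82, "az": -12.6, "hand": 85}, {"x": 11.36, "y": -9.82, "az": -12.6, "hand": 85}], "grip_force": 70}}

```text
invalid input
```

Emit:
{"op": "drive_tool", "data": {"plan": [{"x": 0.7, "y": -0.6, "z": 0, "ax": 0, "ay": 0, "az": -0.8, "hand": 85}, {"x": 1.4, "y": -1.2, "z": 0, "ax": 0, "ay": 0, "az": -1.6, "hand": 85}, {"x": 2.1, "y": -1.8, "z": 0, "ax": 0, "ay": 0, "az": -2.4, "hand": 85}, {"x": 2.8, "y": -2.4, "z": 0, "ax": 0, "ay": 0, "az": -3.2, "hand": 85}, {"x": 3.5, "y": -3.0, "z": 0, "ax": 0, "ay": 0, "az": -4.0, "hand": 85}, {"x": 4.2, "y": -3.6, "z": 0, "ax": 0, "ay": 0, "az": -4.8, "hand": 85}, {"x": 4.9, "y": -4.2, "z": 0, "ax": 0, "ay": 0, "az": -5.6, "hand": 85}, {"x": 5.6, "y": -4.8, "z": 0, "ax": 0, "ay": 0, "az": -6.4, "hand": 85}], "grip_force": 70}}

```text
clock: 0.9
eef_pos: [366.8, -302.5, 231.2]
tcp_rot: [-3.142, -0.0, 0.922]
contact_force: [0.3, -0.4, 0.8]
opening: 0.992
grasp_force: 0.0
```

Emit:
{"op": "drive_tool", "data": {"plan": [{"x": 0.96, "y": -0.04, "z": 0, "ax": 0, "ay": 0, "az": -0.8, "hand": 85}, {"x": 1.92, "y": -0.09, "z": 0, "ax": 0, "ay": 0, "az": -1.6, "hand": 85}, {"x": 2.88, "y": -0.13, "z": 0, "ax": 0, "ay": 0, "az": -2.4, "hand": 85}, {"x": 3.84, "y": -0.18, "z": 0, "ax": 0, "ay": 0, "az": -3.2, "hand": 85}, {"x": 4.8, "y": -0.22, "z": 0, "ax": 0, "ay": 0, "az": -4.0, "hand": 85}, {"x": 5.76, "y": -0.27, "z": 0, "ax": 0, "ay": 0, "az": -4.8, "hand": 85}, {"x": 6.72, "y": -0.31, "z": 0.4, "ax": 0, "ay": 0, "az": -5.6, "hand": 85}, {"x": 7.65, "y": -0.35, "z": 0.8, "ax": 0, "ay": 0, "az": -6.2, "hand": 85}]}}

```text
clock: 1.7
eef_pos: [584.1, 10.4, 192.3]
tcp_rot: [3.14, 0.0, 1.572]
contact_force: [0.5, -0.2, 0.1]
opening: 0.997
grasp_force: 0.0
```

```bash
python3 - <<'E'
from h import *
for n in("top","side"):
    f=imaging.grab_frame(n); np.save(f"pics/{n}1.npy",f)
    u,v=map(int,proj(n,(570,-20,90))); g=f[max(0,v-90):v+90,max(0,u-120):u+120]; cv2.imwrite(f"pics/{n}1.png",cv2.resize(g[:,:,::-1],None,fx=2.5,fy=2.5)); print(n,u-120,v-90)
s=monitor.sense();print(s["eef_pos"],s["tcp_rot"],s["qpos"])
E
```

```text
top 154 80
side 136 110
[583.90550886  12.64270414 189.41867064] [-3.13901245e+00 -1.17918424e-03  1.57384927e+00] [1.83652628e-02 3.34642332e-01 1.76139983e+00 1.40631728e-03
 1.04811276e+00 1.46071928e-02]
```

View pics/side1.png

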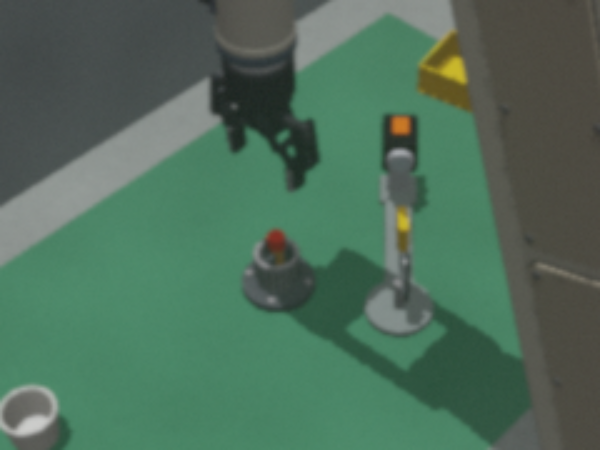

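The side view shows the open fingers above the chuck: mark at (276,240), base disc centred near (279,284) in the crop. I'll check the chuck axis against its base disc before going down.

```bash
python3 - <<'E'
from h import *
a=np.linspace(0,2*np.pi,200)
for n,f,c in(("top",np.load("pics/top0.npy"),(265,172)),("side",np.load("pics/side0.npy"),(247.6,224))):
    hsv=cv2.cvtColor(f,cv2.COLOR_RGB2HSV); m=((hsv[...,1]<80)).astype(np.uint8)
    k,l,st,ce=cv2.connectedComponentsWithStats(m); i=l[int(c[1]),int(c[0])]; print(n,i,st[i],ce[i])
    cn=max(cv2.findContours((l==i).astype(np.uint8),0,1)[0],key=len)[:,0,:]
    q=np.array([plane(n,p,12)[:2] for p in cn])
    # keep near-side points (disc rim, not occluded by the sleeve): nearer the camera
    o=-C[n]["R"].T@C[n]["t"]; d=o[:2]-q.mean(0); d/=np.linalg.norm(d)
    near=q[(q-q.mean(0))@d>0]
    A=np.c_[2*near,np.ones(len(near))]; s=np.linalg.lstsq(A,(near**2).sum(1),rcond=None)[0]; print(s[:2].round(1),np.sqrt(s[2]+s[0]**2+s[1]**2).round(1))
E
```

```text
top 0 [    0    61   560   359 74369] [300.38572523 194.89237451]
[691.8   4.3] 547.2
side 24 [233 201  29  33 628] [246.87579618 220.09713376]
[579.3  15.9] 44.9
```

```bash
python3 - <<'E'
from h import *
f=np.load("pics/top0.npy"); hsv=cv2.cvtColor(f,cv2.COLOR_RGB2HSV)
print(hsv[150:196:3,265,:].tolist()); print(hsv[174,244:290:3,:].tolist())
for th in(60,80,100,110):
  m=(((hsv[...,1]<th)|(hsv[...,0]<40)|(hsv[...,0]>100))).astype(np.uint8); m=m[150:196,240:292]
  k,l,st,ce=cv2.connectedComponentsWithStats(m); i=1+np.argmax(st[1:,4]); print(th,st[i]+[240,150,0,0,0])
  x0,y0,w,h,_=st[i]; x0+=240;y0+=150
  # rim on the disc plane: left, right, near (bottom) edges
  R=[plane("top",(x0-.5,y0+h/2),8)[:2],plane("top",(x0+w-.5,y0+h/2),8)[:2],plane("top",(x0+w/2,y0+h-.5),6)[:2],plane("top",(x0+w/2,y0-.5),12)[:2]]
  print("y centre",(R[0][1]+R[1][1])/2,"width",R[0][1]-R[1][1],"near x+46",R[2][0]+46,"far x-46",R[3][0]-46)
E
```

```text
[[73, 104, 127], [74, 106, 127], [74, 100, 125], [0, 23, 111], [178, 66, 120], [1, 185, 198], [1, 188, 191], [5, 155, 84], [120, 3, 74], [135, 4, 122], [113, 19, 53], [110, 18, 85], [75, 64, 95], [74, 104, 132], [74, 107, 131], [73, 105, 131]]
[[74, 108, 127], [74, 105, 129], [74, 88, 116], [107, 20, 91], [113, 11, 96], [135, 8, 121], [120, 8, 92], [120, 3, 74], [150, 5, 103], [135, 4, 116], [114, 21, 61], [109, 23, 90], [74, 89, 114], [74, 106, 127], [73, 104, 127], [73, 102, 127]]
60 [251 158  29  28 639]
y centre 11.227797320308444 width 92.05278801944581 near x+46 586.2614224820433 far x-46 583.3020207554082
80 [251 158  29  29 682]
y centre 11.202137558601123 width 92.03915348785526 near x+46 583.0571435346701 far x-46 583.3020207554082
100 [250 156  31  32 775]
y centre 11.229629711666462 width 98.40125725176264 near x+46 579.854752620674 far x-46 589.7911874487928
110 [ 240  150   52   46 2392]
y centre 9.61828367478627 width 165.00813683077837 near x+46 554.3190657942876 far x-46 609.3194649384649
```

Emit:
{"op": "drive_tool", "data": {"plan": [{"x": 0, "y": 0, "z": 0.7, "ax": 0, "ay": 0, "az": 0, "hand": 85}, {"x": 0, "y": 0, "z": 1.4, "ax": 0, "ay": 0, "az": 0, "hand": 85}, {"x": 0, "y": 0, "z": 2.0, "ax": 0, "ay": 0, "az": 0, "hand": 85}, {"x": 0, "y": 0, "z": 2.5, "ax": 0, "ay": 0, "az": 0, "hand": 85}, {"x": 0, "y": 0, "z": 2.9, "ax": 0, "ay": 0, "az": 0, "hand": 85}, {"x": 0, "y": 0, "z": 3.2, "ax": 0, "ay": 0, "az": 0, "hand": 85}, {"x": 0, "y": 0, "z": 3.26, "ax": 0, "ay": 0, "az": 0, "hand": 85}, {"x": 0, "y": 0, "z": 3.26, "ax": 0, "ay": 0, "az": 0, "hand": 85}]}}

```text
clock: 2.6
eef_pos: [582.8, 8.3, 29.3]
tcp_rot: [-3.141, 0.0, 1.568]
contact_force: [-0.1, -0.0, 0.6]
opening: 0.989
grasp_force: 0.0
```

Emit:
{"op": "drive_tool", "data": {"plan": [{"hand": 65}, {"hand": 60}, {"hand": 50}, {"hand": 45}, {"hand": 45}, {"hand": 45}, {"hand": 45}], "grip_force": 60}}

```text
invalid input
```

```bash
python3 -c "
from h import *
s=monitor.sense();print({k:np.round(v,3) for k,v in s.items()})"
```

```text
{'clock': np.float64(2.6), 'qpos': array([0.012, 0.548, 1.861, 0.   , 0.733, 0.014]), 'qvel': array([ 0.002, -0.02 , -0.013, -0.001,  0.007, -0.001]), 'joint_efforts': array([-4.2000e-02, -6.1099e+01, -2.2327e+01, -3.0000e-03, -9.7000e-02,
        0.0000e+00]), 'eef_pos': array([582.754,   8.265,  29.301]), 'tcp_rot': array([-3.141,  0.   ,  1.568]), 'contact_force': array([-0.122, -0.032,  0.613]), 'wrist_torque': array([ 0.006, -0.016, -0.004]), 'grasp_force': np.float64(0.0), 'opening': np.float64(0.989)}
```

Emit:
{"op": "drive_tool", "data": {"plan": [{"x": 0, "y": 0, "z": 0, "ax": 0, "ay": 0, "az": 0, "hand": 65}, {"x": 0, "y": 0, "z": 0, "ax": 0, "ay": 0, "az": 0, "hand": 58}, {"x": 0, "y": 0, "z": 0, "ax": 0, "ay": 0, "az": 0, "hand": 50}, {"x": 0, "y": 0, "z": 0, "ax": 0, "ay": 0, "az": 0, "hand": 45}, {"x": 0, "y": 0, "z": 0, "ax": 0, "ay": 0, "az": 0, "hand": 45}, {"x": 0, "y": 0, "z": 0, "ax": 0, "ay": 0, "az": 0, "hand": 45}, {"x": 0, "y": 0, "z": 0, "ax": 0, "ay": 0, "az": 0, "hand": 45}], "grip_force": 60}}

```text
clock: 3.3
eef_pos: [582.3, 8.5, 30.8]
tcp_rot: [-3.141, -0.0, 1.568]
contact_force: [-6.2, -0.9, 11.9]
opening: 0.644
grasp_force: 61.4
```

```bash
python3 -c "
from h import *
s=monitor.sense();print({k:np.round(v,3) for k,v in s.items()})"
```

```text
{'clock': np.float64(3.3), 'qpos': array([0.012, 0.546, 1.862, 0.   , 0.735, 0.015]), 'qvel': array([ 0.001,  0.   ,  0.001, -0.002, -0.002, -0.   ]), 'joint_efforts': array([  0.344, -56.988, -24.207,  -0.061,  -2.135,  -0.153]), 'eef_pos': array([582.328,   8.474,  30.826]), 'tcp_rot': array([-3.141, -0.   ,  1.568]), 'contact_force': array([-6.209, -0.909, 11.944]), 'wrist_torque': array([-0.039,  1.031, -0.159]), 'grasp_force': np.float64(61.381), 'opening': np.float64(0.644)}
```

Emit:
{"op": "drive_tool", "data": {"plan": [{"x": 0, "y": 0, "z": 0, "ax": 0, "ay": 0, "az": 1.2, "hand": 45}, {"x": 0, "y": 0, "z": 0, "ax": 0, "ay": 0, "az": 2.4, "hand": 45}, {"x": 0, "y": 0, "z": 0, "ax": 0, "ay": 0, "az": 3.6, "hand": 45}, {"x": 0, "y": 0, "z": 0, "ax": 0, "ay": 0, "az": 4.8, "hand": 45}, {"x": 0, "y": 0, "z": 0, "ax": 0, "ay": 0, "az": 6.0, "hand": 45}, {"x": 0, "y": 0, "z": 0, "ax": 0, "ay": 0, "az": 7.2, "hand": 45}, {"x": 0, "y": 0, "z": 0, "ax": 0, "ay": 0, "az": 8.4, "hand": 45}, {"x": 0, "y": 0, "z": 0, "ax": 0, "ay": 0, "az": 9.6, "hand": 45}]}}

```text
clock: 4.1
eef_pos: [579.1, 10.1, 30.8]
tcp_rot: [-3.136, 0.005, 0.558]
contact_force: [-18.1, 12.7, 24.1]
opening: 0.645
grasp_force: 62.3
```

```bash
python3 -c "
from h import *
s=monitor.sense();print({k:np.round(v,3) for k,v in s.items()})"
```

```text
{'clock': np.float64(4.1), 'qpos': array([0.014, 0.544, 1.864, 0.003, 0.74 , 1.025]), 'qvel': array([ 1.000e-03, -1.000e-03,  2.000e-03,  7.000e-03,  4.000e-03,
        1.248e+00]), 'joint_efforts': array([ -8.047, -52.143, -29.391,  -2.477,  -5.797,  -1.768]), 'eef_pos': array([579.108,  10.063,  30.761]), 'tcp_rot': array([-3.136,  0.005,  0.558]), 'contact_force': array([-18.128,  12.689,  24.123]), 'wrist_torque': array([1.753, 2.576, 0.306]), 'grasp_force': np.float64(62.265), 'opening': np.float64(0.645)}
```

Emit:
{"op": "drive_tool", "data": {"plan": [{"x": -0.01, "y": -0.04, "z": -0.02, "ax": 0, "ay": 0, "az": 0.6, "hand": 45}, {"x": -0.02, "y": -0.08, "z": -0.04, "ax": 0, "ay": 0, "az": 1.2, "hand": 45}, {"x": -0.02, "y": -0.08, "z": -0.04, "ax": 0, "ay": 0, "az": 1.8, "hand": 45}, {"x": -0.02, "y": -0.08, "z": -0.04, "ax": 0, "ay": 0, "az": 2.4, "hand": 45}, {"x": -0.02, "y": -0.08, "z": -0.04, "ax": 0, "ay": 0, "az": 2.8, "hand": 45}]}}

```text
clock: 4.6
eef_pos: [578.5, 11.3, 31.0]
tcp_rot: [-3.141, 0.002, 0.268]
contact_force: [-2.5, 1.6, -5.8]
opening: 0.641
grasp_force: 68.9
```

```bash
python3 -c "
from h import *
s=monitor.sense();print({k:np.round(v,3) for k,v in s.items()})"
```

```text
{'clock': np.float64(4.6), 'qpos': array([ 0.017,  0.542,  1.869, -0.   ,  0.734,  1.32 ]), 'qvel': array([ 0.001, -0.001,  0.001,  0.001,  0.001,  0.397]), 'joint_efforts': array([-8.2000e-01, -6.6199e+01, -2.6296e+01,  1.4000e-02, -7.0900e-01,
       -1.4700e-01]), 'eef_pos': array([578.479,  11.313,  31.046]), 'tcp_rot': array([-3.141e+00,  2.000e-03,  2.680e-01]), 'contact_force': array([-2.548,  1.579, -5.751]), 'wrist_torque': array([0.095, 0.366, 0.274]), 'grasp_force': np.float64(68.907), 'opening': np.float64(0.641)}
```

Emit:
{"op": "drive_tool", "data": {"plan": [{"x": 0, "y": 0, "z": 0, "ax": 0, "ay": 0, "az": 0.4, "hand": 45}, {"x": 0, "y": 0, "z": 0, "ax": 0, "ay": 0, "az": 0.8, "hand": 45}, {"x": 0, "y": 0, "z": 0, "ax": 0, "ay": 0, "az": 1.2, "hand": 45}, {"x": 0, "y": 0, "z": 0, "ax": 0, "ay": 0, "az": 1.2, "hand": 45}]}}

```text
clock: 5.0
eef_pos: [578.4, 11.7, 31.1]
tcp_rot: [-3.142, 0.003, 0.146]
contact_force: [-2.3, 3.1, -6.1]
opening: 0.64
grasp_force: 67.3
```

```bash
python3 -c "
from h import *
s=monitor.sense();print({k:np.round(s[k],3) for k in ('qpos','qvel','eef_pos','tcp_rot','contact_force','wrist_torque','grasp_force','opening')})"
```

```text
{'qpos': array([ 0.018,  0.542,  1.869, -0.   ,  0.734,  1.443]), 'qvel': array([ 0.001,  0.001, -0.001, -0.001, -0.   , -0.034]), 'eef_pos': array([578.416,  11.736,  31.07 ]), 'tcp_rot': array([-3.142e+00,  3.000e-03,  1.460e-01]), 'contact_force': array([-2.283,  3.123, -6.058]), 'wrist_torque': array([0.616, 0.463, 1.563]), 'grasp_force': np.float64(67.297), 'opening': np.float64(0.64)}
```

Emit:
{"op": "drive_tool", "data": {"plan": [{"x": 0, "y": 0, "z": 0, "ax": 0, "ay": 0, "az": 0.2, "hand": 45}, {"x": 0, "y": 0, "z": 0, "ax": 0, "ay": 0, "az": 0.2, "hand": 45}]}}

```text
clock: 5.2
eef_pos: [577.6, 11.7, 31.0]
tcp_rot: [-3.141, 0.004, 0.123]
contact_force: [-6.3, 3.6, -2.8]
opening: 0.639
grasp_force: 63.8
```

```bash
python3 -c "
from h import *
s=monitor.sense();print({k:np.round(s[k],3) for k in ('qpos','qvel','tcp_rot','wrist_torque','grasp_force')})"
```

```text
{'qpos': array([0.018, 0.541, 1.869, 0.   , 0.735, 1.465]), 'qvel': array([-0.001,  0.001,  0.001,  0.005, -0.001, -0.011]), 'tcp_rot': array([-3.141,  0.004,  0.123]), 'wrist_torque': array([0.641, 1.126, 0.587]), 'grasp_force': np.float64(63.786)}
```

Emit:
{"op": "drive_tool", "data": {"plan": [{"x": 0, "y": 0, "z": 0, "ax": 0, "ay": 0, "az": 0, "hand": 75}, {"x": 0, "y": 0, "z": 0, "ax": 0, "ay": 0, "az": 0, "hand": 85}, {"x": 0, "y": 0, "z": 0, "ax": 0, "ay": 0, "az": 0, "hand": 85}, {"x": 0, "y": 0, "z": -0.5, "ax": 0, "ay": 0, "az": 0, "hand": 85}, {"x": 0, "y": 0, "z": -1.4, "ax": 0, "ay": 0, "az": 0, "hand": 85}, {"x": 0, "y": 0, "z": -2.4, "ax": 0, "ay": 0, "az": 0, "hand": 85}, {"x": 0, "y": 0, "z": -3.3, "ax": 0, "ay": 0, "az": 0, "hand": 85}, {"x": 0, "y": 0, "z": -4.0, "ax": 0, "ay": 0, "az": 0, "hand": 85}]}}

```text
clock: 6.0
eef_pos: [581.0, 11.2, 235.1]
tcp_rot: [3.141, -0.004, 0.123]
contact_force: [0.6, -0.2, -0.1]
opening: 0.993
grasp_force: 0.0
```

```bash
python3 - <<'E'
from h import *
im=[]
for n in("top","side"):
    f=imaging.grab_frame(n); np.save(f"pics/{n}2.npy",f)
    u,v=map(int,proj(n,(540,-50,90))); g=f[max(0,v-75):v+75,max(0,u-75):u+75]; im.append(cv2.resize(g[:,:,::-1],(400,400)))
cv2.imwrite("pics/both2.png",np.hstack(im))
s=monitor.sense();print(s["eef_pos"],s["tcp_rot"],s["qpos"])
for n in("top","side"):
    p=blob(np.load(f"pics/{n}2.npy"),"red",proj(n,(582,12,83)),10); print(len(p),p.mean(0) if len(p) else "", plane(n,p.mean(0),83) if len(p) else "")
E
```

```text
[583.3383695   11.24082487 237.56996513] [ 3.14048595 -0.01043625  0.12278713] [1.66937802e-02 2.77251114e-01 1.72571243e+00 5.12922880e-06
 1.12813435e+00 1.46470658e+00]
37 [263.7027027  165.67567568] [587.17430206  11.32946826  83.        ]
38 [245.73684211 205.21052632] [583.24698934  12.65580844  83.        ]
```

View pics/both2.png

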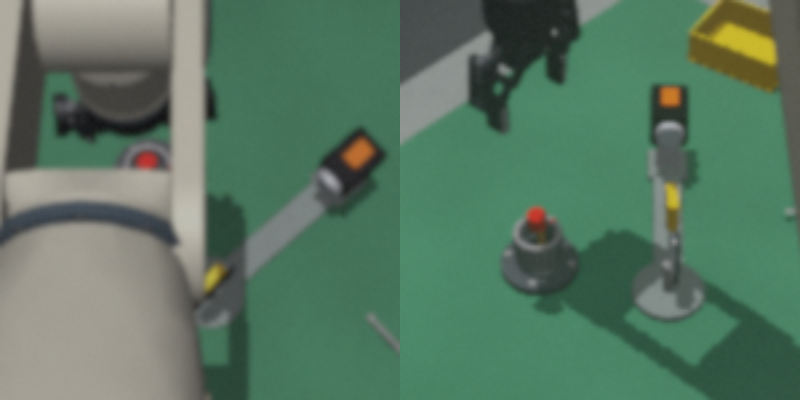

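The crops show the stem still standing upright in the chuck: mark at (147,160) in the left crop and (536,215) in the right. The fingers are clear above it. The torque climbed to 1.6 N m and then the pads slipped, so the sleeve is at its stop. Next is the mirror handle.

Emit:
{"op": "drive_tool", "data": {"plan": [{"x": -0.36, "y": 0.14, "z": 0, "ax": 0, "ay": 0, "az": -1.36, "hand": 85}, {"x": -0.72, "y": 0.28, "z": 0, "ax": 0, "ay": 0, "az": -2.72, "hand": 85}, {"x": -1.08, "y": 0.43, "z": 0, "ax": 0, "ay": 0, "az": -4.08, "hand": 85}, {"x": -1.44, "y": 0.57, "z": 0, "ax": 0, "ay": 0, "az": -5.44, "hand": 85}, {"x": -1.8, "y": 0.71, "z": 0, "ax": 0, "ay": 0, "az": -6.8, "hand": 85}, {"x": -2.16, "y": 0.85, "z": 0, "ax": 0, "ay": 0, "az": -8.16, "hand": 85}, {"x": -2.52, "y": 1.0, "z": 0, "ax": 0, "ay": 0, "az": -9.52, "hand": 85}, {"x": -2.87, "y": 1.14, "z": 0, "ax": 0, "ay": 0, "az": -10.88, "hand": 85}]}}

```text
clock: 6.9
eef_pos: [443.7, -63.3, 231.0]
tcp_rot: [3.142, 0.0, 1.268]
contact_force: [0.4, -0.4, -0.0]
opening: 0.992
grasp_force: 0.0
```

Emit:
{"op": "drive_tool", "data": {"plan": [{"x": 0, "y": 0, "z": 0, "ax": 0, "ay": 0, "az": -1.36, "hand": 85}, {"x": 0, "y": 0, "z": 0, "ax": 0, "ay": 0, "az": -2.72, "hand": 85}, {"x": 0, "y": 0, "z": 0, "ax": 0, "ay": 0, "az": -4.08, "hand": 85}, {"x": 0, "y": 0, "z": 0, "ax": 0, "ay": 0, "az": -5.44, "hand": 85}, {"x": 0, "y": 0, "z": 0, "ax": 0, "ay": 0, "az": -6.8, "hand": 85}, {"x": 0, "y": 0, "z": 0, "ax": 0, "ay": 0, "az": -8.16, "hand": 85}, {"x": 0, "y": 0, "z": 0, "ax": 0, "ay": 0, "az": -9.52, "hand": 85}, {"x": 0, "y": 0, "z": 0, "ax": 0, "ay": 0, "az": -10.82, "hand": 85}]}}

```text
clock: 7.7
eef_pos: [444.4, -63.0, 231.0]
tcp_rot: [3.142, -0.0, 2.401]
contact_force: [-0.3, 0.6, 0.8]
opening: 0.993
grasp_force: 0.0
```

```bash
python3 - <<'E'
from h import *
s=monitor.sense();print(s["clock"],s["eef_pos"],s["tcp_rot"],s["qpos"])
# unit arm axis direction and lens bearing from top0: tab, foot disc; side foot too
t,sd=np.load("pics/top0.npy"),np.load("pics/side0.npy")
m=(cv2.cvtColor(t,cv2.COLOR_RGB2HSV)[...,1]<70).astype(np.uint8)
# foot: scan rim left, bottom in the neighbourhood
for n,f,c in(("top",t,(287,215)),("side",sd,(295,233))):
    x,y=c; h=cv2.cvtColor(f,cv2.COLOR_RGB2HSV); 
    print(n,"row",[int(v) for v in h[y,x-22:x+23,1]]); print("col",[int(v) for v in h[y-6:y+24,x,1]])
f=imaging.grab_frame("side"); u,v=map(int,proj("side",(446,-61,150))); cv2.imwrite("pics/side3.png",cv2.resize(f[v-75:v+75,u-75:u+75,::-1],(500,500)))
E
```

```text
7.7 [444.40297483 -62.96108532 230.96057335] [ 3.14159153e+00 -3.43958905e-05  2.40101718e+00] [-1.44096424e-01  7.41492623e-02  1.99310193e+00  2.30345498e-05
  1.07436928e+00 -9.74328253e-01]
top row [105, 104, 103, 103, 104, 105, 107, 99, 79, 46, 25, 16, 18, 14, 17, 14, 11, 35, 94, 140, 161, 166, 155, 96, 15, 12, 16, 11, 12, 15, 11, 14, 16, 15, 17, 32, 63, 93, 104, 103, 105, 104, 105, 105, 104]
col [143, 157, 163, 163, 166, 165, 155, 92, 8, 12, 16, 16, 17, 15, 15, 12, 19, 17, 21, 34, 69, 98, 103, 104, 103, 104, 104, 104, 104, 104]
side row [118, 116, 116, 118, 116, 115, 113, 112, 82, 40, 24, 20, 24, 21, 23, 22, 20, 22, 22, 22, 24, 25, 25, 28, 26, 32, 33, 33, 33, 30, 30, 28, 25, 20, 24, 35, 68, 100, 115, 115, 114, 113, 115, 112, 116]
col [22, 27, 30, 23, 27, 32, 25, 22, 20, 22, 22, 20, 18, 20, 22, 22, 34, 80, 110, 115, 118, 115, 112, 117, 115, 114, 113, 116, 117, 112]
```

View pics/side3.png

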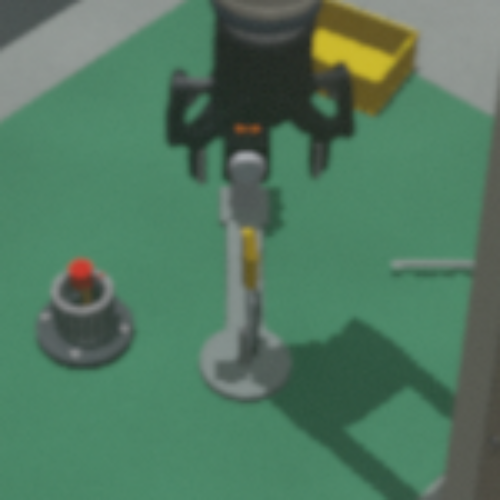

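The side crop shows open fingers straddling the yellow handle (250,258), with the stem upright at (80,270). I'll go down and pinch lightly.

Emit:
{"op": "drive_tool", "data": {"plan": [{"x": 0, "y": 0, "z": 0.5, "ax": 0, "ay": 0, "az": 0, "hand": 85}, {"x": 0, "y": 0, "z": 1.0, "ax": 0, "ay": 0, "az": 0, "hand": 85}, {"x": 0, "y": 0, "z": 1.5, "ax": 0, "ay": 0, "az": 0, "hand": 70}, {"x": 0, "y": 0, "z": 1.85, "ax": 0, "ay": 0, "az": 0, "hand": 50}, {"x": 0, "y": 0, "z": 1.96, "ax": 0, "ay": 0, "az": 0, "hand": 35}, {"x": 0, "y": 0, "z": 1.96, "ax": 0, "ay": 0, "az": 0, "hand": 28}, {"x": 0, "y": 0, "z": 1.96, "ax": 0, "ay": 0, "az": 0, "hand": 22}, {"x": 0, "y": 0, "z": 1.96, "ax": 0, "ay": 0, "az": 0, "hand": 22}], "grip_force": 25}}

```text
clock: 8.55
eef_pos: [445.3, -63.0, 134.3]
tcp_rot: [3.141, 0.001, 2.395]
contact_force: [0.2, 0.5, 0.8]
opening: 0.259
grasp_force: 0.0
```

```bash
python3 - <<'E'
from h import *
s=monitor.sense();print({k:np.round(s[k],3) for k in ('clock','eef_pos','tcp_rot','contact_force','wrist_torque','opening')})
for n,cx,b in(("top",287.2,228.8),("side",295.15,243.6)):
    for z in(0,4,8):
        q=plane(n,(cx,b),z); o,_=ray(n,(cx,b)); d=q[:2]-o[:2]; d/=np.linalg.norm(d)
        # near rim seen at the disc's edge toward the camera in image-down direction
        g=plane(n,(cx,b-5),z)-q; g=g[:2]/np.linalg.norm(g[:2]); print(n,z,(q[:2]+42*g).round(1))
for n,f in(("top",1),("side",1)): pass
E
```

```text
{'clock': np.float64(8.55), 'eef_pos': array([445.255, -62.995, 134.289]), 'tcp_rot': array([3.141e+00, 1.000e-03, 2.395e+00]), 'contact_force': array([0.191, 0.527, 0.766]), 'wrist_torque': array([-0.068,  0.033, -0.031]), 'opening': np.float64(0.259)}
top 0 [446.3 -60.6]
top 4 [446.  -60.5]
top 8 [445.8 -60.5]
side 0 [447.8 -61.4]
side 4 [445.8 -59. ]
side 8 [443.8 -56.6]
```

Emit:
{"op": "drive_tool", "data": {"plan": [{"x": 0, "y": 0, "z": 0, "ax": 0, "ay": 0, "az": 0, "hand": 12}, {"x": 0, "y": 0, "z": 0, "ax": 0, "ay": 0, "az": 0, "hand": 6}, {"x": 0, "y": 0, "z": 0, "ax": 0, "ay": 0, "az": 0, "hand": 2}, {"x": 0, "y": 0, "z": 0, "ax": 0, "ay": 0, "az": 0, "hand": 2}, {"x": 0, "y": 0, "z": 0, "ax": 0, "ay": 0, "az": 0, "hand": 2}], "grip_force": 40}}

```text
clock: 9.05
eef_pos: [447.1, -61.2, 134.5]
tcp_rot: [3.136, 0.002, 2.394]
contact_force: [7.9, 14.7, -2.1]
opening: 0.138
grasp_force: 40.6
```

```bash
python3 -c "
from h import *
s=monitor.sense();print({k:np.round(s[k],3) for k in s})"
```

```text
{'clock': np.float64(9.05), 'qpos': array([-0.142,  0.211,  2.087,  0.005,  0.839, -0.968]), 'qvel': array([-0.   , -0.001,  0.   , -0.001, -0.002, -0.   ]), 'joint_efforts': array([-7.0390e+00, -4.2747e+01, -2.3296e+01, -3.5140e+00,  1.6040e+00,
       -4.0000e-02]), 'eef_pos': array([447.078, -61.218, 134.528]), 'tcp_rot': array([3.136e+00, 2.000e-03, 2.394e+00]), 'contact_force': array([ 7.931, 14.737, -2.112]), 'wrist_torque': array([ 1.955, -0.982, -0.049]), 'grasp_force': np.float64(40.562), 'opening': np.float64(0.138)}
```

Emit:
{"op": "drive_tool", "data": {"plan": [{"x": 0.01, "y": 0.06, "z": 0, "ax": 0, "ay": 0, "az": 0.5, "hand": 2}, {"x": 0.02, "y": 0.06, "z": 0, "ax": 0, "ay": 0, "az": 1.3, "hand": 2}, {"x": 0.02, "y": 0.06, "z": 0, "ax": 0, "ay": 0, "az": 2.2, "hand": 2}, {"x": 0.02, "y": 0.06, "z": 0, "ax": 0, "ay": 0, "az": 3.1, "hand": 2}, {"x": 0.02, "y": 0.06, "z": 0, "ax": 0, "ay": 0, "az": 4.0, "hand": 2}, {"x": 0.02, "y": 0.06, "z": 0, "ax": 0, "ay": 0, "az": 4.9, "hand": 2}, {"x": 0.02, "y": 0.06, "z": 0, "ax": 0, "ay": 0, "az": 5.5, "hand": 2}, {"x": 0.02, "y": 0.06, "z": 0, "ax": 0, "ay": 0, "az": 6.0, "hand": 2}]}}

```text
clock: 9.85
eef_pos: [446.0, -61.5, 134.4]
tcp_rot: [3.141, 0.003, 1.766]
contact_force: [-3.8, -10.9, 7.3]
opening: 0.134
grasp_force: 42.4
```

```bash
python3 -c "
from h import *
s=monitor.sense();print({k:np.round(s[k],3) for k in s})"
```

```text
{'clock': np.float64(9.85), 'qpos': array([-0.138,  0.212,  2.086, -0.003,  0.842, -0.331]), 'qvel': array([-0.001, -0.001,  0.001, -0.002,  0.002,  0.508]), 'joint_efforts': array([  4.902, -39.51 , -25.841,   2.685,  -0.932,  -0.626]), 'eef_pos': array([446.019, -61.504, 134.449]), 'tcp_rot': array([3.141e+00, 3.000e-03, 1.766e+00]), 'contact_force': array([ -3.765, -10.865,   7.284]), 'wrist_torque': array([-1.611,  0.749,  0.039]), 'grasp_force': np.float64(42.443), 'opening': np.float64(0.134)}
```

Emit:
{"op": "drive_tool", "data": {"plan": [{"x": -0.02, "y": -0.01, "z": 0, "ax": 0, "ay": 0, "az": 0.6, "hand": 2}, {"x": -0.04, "y": -0.02, "z": 0, "ax": 0, "ay": 0, "az": 1.3, "hand": 2}, {"x": -0.04, "y": -0.02, "z": 0, "ax": 0, "ay": 0, "az": 2.0, "hand": 2}, {"x": -0.04, "y": -0.02, "z": 0, "ax": 0, "ay": 0, "az": 2.7, "hand": 2}, {"x": -0.04, "y": -0.02, "z": 0, "ax": 0, "ay": 0, "az": 3.2, "hand": 2}, {"x": -0.04, "y": -0.02, "z": 0, "ax": 0, "ay": 0, "az": 3.5, "hand": 2}, {"x": -0.04, "y": -0.02, "z": 0, "ax": 0, "ay": 0, "az": 3.5, "hand": 2}, {"x": -0.04, "y": -0.02, "z": 0, "ax": 0, "ay": 0, "az": 3.5, "hand": 2}]}}

```text
clock: 10.65
eef_pos: [445.2, -61.7, 134.4]
tcp_rot: [3.141, -0.001, 1.4]
contact_force: [-3.1, 3.8, 10.2]
opening: 0.137
grasp_force: 42.8
```

```bash
python3 - <<'E'
from h import *
s=monitor.sense();print({k:np.round(s[k],3) for k in s})
im=[]
for n in("top","side"):
    f=imaging.grab_frame(n); np.save(f"pics/{n}4.npy",f)
    u,v=map(int,proj(n,(500,-50,90))); im.append(cv2.resize(f[v-60:v+60,u-60:u+60,::-1],(400,400),interpolation=2))
    for X in((583,12,82),):
        p=blob(f,"red",proj(n,X),9); print(n,len(p),plane(n,p.mean(0),83).round(1) if len(p) else "")
cv2.imwrite("pics/both4.png",np.hstack(im))
E
```

```text
{'clock': np.float64(10.65), 'qpos': array([-1.420e-01,  2.110e-01,  2.087e+00,  1.000e-03,  8.430e-01,
        2.800e-02]), 'qvel': array([-0.001,  0.   , -0.002,  0.001, -0.   , -0.002]), 'joint_efforts': array([ -1.714, -38.79 , -26.371,  -0.701,  -1.48 ,   0.107]), 'eef_pos': array([445.183, -61.721, 134.43 ]), 'tcp_rot': array([ 3.141e+00, -1.000e-03,  1.400e+00]), 'contact_force': array([-3.08,  3.78, 10.17]), 'wrist_torque': array([0.491, 0.705, 0.056]), 'grasp_force': np.float64(42.819), 'opening': np.float64(0.137)}
top 9 [592.6  12.9  83. ]
side 37 [583.4  12.8  83. ]
```

View pics/both4.png

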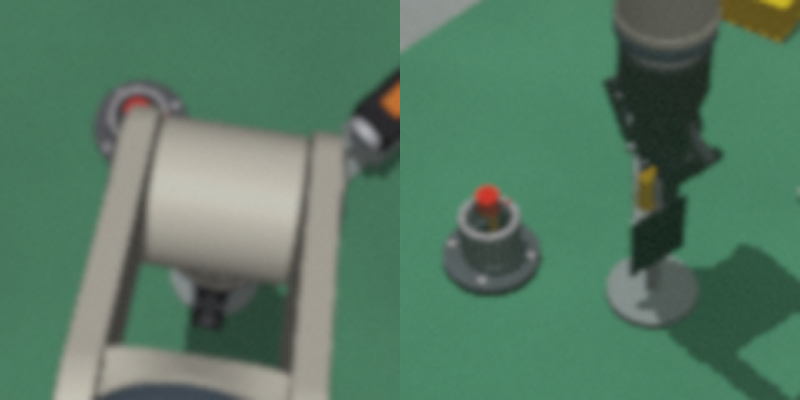

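The crops show the handle pinched at (648,190) with the mirror turned and the stem upright at (488,200). The tool yaw is 1.400 against the target of 1.399, and the 0.056 N m torque matches the mirror spring. Handing in.

```bash
python3 -c "
from rig import r
print(r.sign_off())"
```

```text
the job is handed in; nothing more can be done
None
```

I turned the sleeve to its stop, so the jaws should be gripping the stem, which is still upright. The mirror handle is held within about a degree of the angle I worked out from the camera images. I did not check the mark through the mirror camera itself. The job is handed in at about 11 s.

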